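# Stack battery cells into the corner of a clamping fixture

### The job

Stack the three loose battery cells in the clamping fixture: slide one fully home into the corner between the end plate and the side rail, broad face flat on the end plate and narrow edge on the rail, and only then pack the second tight against it and the rail, and then the third against the second in the same way. Then swing the toggle clamp's lever all the way over so that its rubber pad holds the stack. Slide the cells, upright, without lifting them off the plate, and leave the other things on the bench where they are.

Things in the scene. Friction and masses are not known exactly. Their poses are not given: they have to be found in the camera images.
- fixture: Fixed cell-stacking fixture with a dark base plate 250 x 485 x 15 mm. Origin: the reference corner of its stops, on the plate's top face (15 mm above the bench). Own x points through the side rail (roughly away from the robot), own y through the end plate (roughly to the robot's left), z up. The plate spans x -225 to +25, y -370 to +115 mm and is open towards -x.
- end_plate (a point): Middle of the upper edge of the aluminium end plate's face, which looks to -y of the fixture. In the fixture's frame the face lies at y = 0 from x -85 to +15 mm, 40 mm tall; the plate is 14 mm thick, gussets and feet behind it to y = 64 mm.
- side_rail (a point): Middle of the upper edge of the aluminium side rail's face, which looks to -x of the fixture. In the fixture's frame the face lies at x = 0 from y 0 to -135 mm, 30 mm tall; the rail is 14 mm thick.
- stack_middle (a point): Where the underside centre of the middle cell of the finished stack lies: fixture x -35, y -40.5 mm, on the plate. The finished stack has the cells' 70 mm along the fixture's x, centres at x -35 and y -13.5, -40.5 and -67.5 mm, any cell in any place, either way round.
- cell_a: One of three identical bare aluminium prismatic battery cells with black tops and two terminals, loose on the open part of the plate: 70 mm along its own x, 27 mm thick along its own y, 45 mm tall (49 mm over the terminals), about 0.18 kg; pushed above mid-height on a broad face it may tip. Origin at the centre of its underside, z up; it may stand turned up to 0.25 rad from square.
- cell_b: One of three identical bare aluminium prismatic battery cells with black tops and two terminals, loose on the open part of the plate: 70 mm along its own x, 27 mm thick along its own y, 45 mm tall (49 mm over the terminals), about 0.18 kg; pushed above mid-height on a broad face it may tip. Origin at the centre of its underside, z up; it may stand turned up to 0.25 rad from square.
- cell_c: One of three identical bare aluminium prismatic battery cells with black tops and two terminals, loose on the open part of the plate: 70 mm along its own x, 27 mm thick along its own y, 45 mm tall (49 mm over the terminals), about 0.18 kg; pushed above mid-height on a broad face it may tip. Origin at the centre of its underside, z up; it may stand turned up to 0.25 rad from square.
- clamp_lever (a joint): Angle of the toggle clamp's lever, rad: 0 with the lever standing, leaning 20 degrees back (own -y of the fixture), pad retracted; 1.70 swung fully over towards the cells (+y), lying 13 degrees above level, pad driven forward by 50 mm. It stays where it is left (0.35 N m of friction).
- lever_pivot (a point): Pivot of the clamp lever, in the fixture's frame at x -35, y -245, z +48 mm. The lever is 110 mm long from here to its tip and turns in the fixture's own y-z plane. The clamp stands on the line x -35 mm: base 56 mm wide from y -172 to -272 mm, body up to 56 mm tall, a rod forward to the pad.
- lever_tip (a point): Centre of the end of the clamp lever, 110 mm from the pivot; a black round rubber grip 19 mm thick covers its last 66 mm, a thinner 10 mm steel rod the part below.
- pad_face (a point): Centre of the front face of the clamp's rubber pad (54 mm wide along the fixture's x, 34 mm tall, 24 mm above the plate). It faces +y of the fixture; at y -128 mm when retracted. It is sprung, 2 N per mm; fully driven it would go 3 mm past the face of a tight stack, so it presses with about 6 N.
- nut_jar: Bystander, not to be moved: small clear jar with a white lid, 38 mm across, 40 mm tall, on the base plate behind the end plate. Origin on its underside.
- busbars: Bystander, not to be moved: two copper busbar links lying one on the other, 55 x 17 mm, 10 mm high, on the base plate behind the end plate. Origin on its underside.
- try_square: Bystander, not to be moved: steel try square, stock 75 x 14 mm, blade 100 mm, lying on the bench. Origin on its underside.
- screwdriver: Bystander, not to be moved: black-handled screwdriver, 190 mm long, lying beyond the fixture. Origin on its underside.
- tape_roll: Bystander, not to be moved: white roll of tape, 92 mm across, 18 mm high, lying flat. Origin on its underside.
- solder_spool: Bystander, not to be moved: spool of solder, 54 mm across, 52 mm tall, standing. Origin on its underside.
- marker: Bystander, not to be moved: white marker pen with a cap, 135 mm long, lying. Origin on its underside.
Mind the look-alikes: they are no part of the job. What is shaped like the cell_b but red is not meant. What is shaped like the cell_a but yellow is not meant.

How it is judged:
On the way, in this order (a step that is already met when the one before it is completed fails the run):
1. one cell is home in the corner: against the end plate and the side rail, square (((y of cell_a in the frame of fixture between -0.0165 and -0.0105 m and x of cell_a in the frame of fixture above -0.0375 m and angle between the x axis of cell_a and the x axis of fixture, either way round below 0.045 rad) or (y of cell_b in the frame of fixture between -0.0165 and -0.0105 m and x of cell_b in the frame of fixture above -0.0375 m and angle between the x axis of cell_b and the x axis of fixture, either way round below 0.045 rad) or (y of cell_c in the frame of fixture between -0.0165 and -0.0105 m and x of cell_c in the frame of fixture above -0.0375 m and angle between the x axis of cell_c and the x axis of fixture, either way round below 0.045 rad))), for 0.1 s.
2. a second cell is packed against it and the rail (((y of cell_a in the frame of fixture between -0.0165 and -0.0105 m and x of cell_a in the frame of fixture above -0.0375 m and angle between the x axis of cell_a and the x axis of fixture, either way round below 0.045 rad) or (y of cell_b in the frame of fixture between -0.0165 and -0.0105 m and x of cell_b in the frame of fixture above -0.0375 m and angle between the x axis of cell_b and the x axis of fixture, either way round below 0.045 rad) or (y of cell_c in the frame of fixture between -0.0165 and -0.0105 m and x of cell_c in the frame of fixture above -0.0375 m and angle between the x axis of cell_c and the x axis of fixture, either way round below 0.045 rad)) and ((y of cell_a in the frame of fixture between -0.0435 and -0.0375 m and x of cell_a in the frame of fixture above -0.0375 m and angle between the x axis of cell_a and the x axis of fixture, either way round below 0.045 rad) or (y of cell_b in the frame of fixture between -0.0435 and -0.0375 m and x of cell_b in the frame of fixture above -0.0375 m and angle between the x axis of cell_b and the x axis of fixture, either way round below 0.045 rad) or (y of cell_c in the frame of fixture between -0.0435 and -0.0375 m and x of cell_c in the frame of fixture above -0.0375 m and angle between the x axis of cell_c and the x axis of fixture, either way round below 0.045 rad))), for 0.1 s.
3. the third cell is packed against the second and the rail, the clamp still open (all of step 2 and ((y of cell_a in the frame of fixture between -0.0705 and -0.0645 m and x of cell_a in the frame of fixture above -0.0375 m and angle between the x axis of cell_a and the x axis of fixture, either way round below 0.045 rad) or (y of cell_b in the frame of fixture between -0.0705 and -0.0645 m and x of cell_b in the frame of fixture above -0.0375 m and angle between the x axis of cell_b and the x axis of fixture, either way round below 0.045 rad) or (y of cell_c in the frame of fixture between -0.0705 and -0.0645 m and x of cell_c in the frame of fixture above -0.0375 m and angle between the x axis of cell_c and the x axis of fixture, either way round below 0.045 rad)) and value of joint clamp_lever below 1 rad), for 0.1 s.
4. the clamp lever is swung fully over (value of joint clamp_lever above 1.64 rad), for 0.2 s.
At the end, for the whole second after the job is handed in: All three cells stand upright on the plate, side by side from the end plate: each within 3 mm of its place along the stack, within 2.5 mm of the rail, square within 0.045 rad, upright within 0.06 rad, at rest; and the clamp lever is fully over (beyond 1.64 of 1.70 rad), its pad holding the stack (all of step 2 and ((y of cell_a in the frame of fixture between -0.0705 and -0.0645 m and x of cell_a in the frame of fixture above -0.0375 m and angle between the x axis of cell_a and the x axis of fixture, either way round below 0.045 rad) or (y of cell_b in the frame of fixture between -0.0705 and -0.0645 m and x of cell_b in the frame of fixture above -0.0375 m and angle between the x axis of cell_b and the x axis of fixture, either way round below 0.045 rad) or (y of cell_c in the frame of fixture between -0.0705 and -0.0645 m and x of cell_c in the frame of fixture above -0.0375 m and angle between the x axis of cell_c and the x axis of fixture, either way round below 0.045 rad)) and value of joint clamp_lever above 1.64 rad and angle between each of cell_a, cell_b, cell_c's own z axis and vertical below 0.06 rad and z of each of cell_a, cell_b, cell_c in the frame of fixture below 0.003 m and linear speed of each of cell_a, cell_b, cell_c below 0.02 m/s); the robot touches nothing.
It fails at once if a cell is tipped by more than 0.35 rad (angle between any of cell_a, cell_b, cell_c's own z axis and vertical above 0.35 rad).
It fails at once if a cell is lifted more than 10 mm off the plate (z of any of cell_a, cell_b, cell_c in the frame of fixture above 0.01 m).
It fails at once if a bystander is shifted by more than 30 mm (distance of any of nut_jar, busbars, try_square, screwdriver, tape_roll, solder_spool, marker from where it was at the start of the episode above 0.03 m).
It also fails if it takes over 72 s, if anything falls off the work surface, if the arm or the gripper's body presses on something with over 40 N, if the wrist force passes 120 N, or if a joint passes its speed limit or range.

### The arm

A 7-joint arm with a two-finger parallel gripper is mounted at the origin on the work surface. World frame = base frame: x ahead of the robot, y to its left, z up, the work surface at z = 0. Lengths are in m, angles in rad, forces in N, time in s.
With the tool pointing down it reaches from about 0.4 to 0.75 m from the base axis. Payload 19.5 kg.
Tool frame: the origin (TCP) lies midway between the tips of the shut fingers; the grasp point (between the pads) lies 19 mm behind it; z points along the fingers, y is the line along which they close (so a half turn about z gives the same grasp; the last joint's range is limited). The gripper opens to 85 mm and grips with 20 to 120 N. Pads are 22 mm wide; open, the fingers measure 114 mm over their backs; the gripper's body (76 mm by 85 mm) begins 54 mm behind the grasp point. The pads swing forward as they close: fully open they stand 13 mm farther back than shut.
Start: joints at [1.222, 0.707, -0.028, 1.485, 0.022, 0.951, -0.075], TCP at [0.174, -0.548, 0.231] pointing down, gripper open.
Joint ranges: [-2.71, 2.71], [-0.32, 2.16], [-1.57, 1.52], [0, 2.45], [-1.46, 4.6], [0, 2.02], [-2.83, 2.83]. Speed limits (rad/s): [1.89, 1.89, 2.57, 2.57, 3.01, 3.01, 3.01].

### API

Orientations are given as a unit quaternion [w, x, y, z].
In Python, from station import r gives the robot as it stands.
- The arm moves only by the tool drive_tool, never from a script. Its argument "series" is one flat list of numbers, 4 for each row, row after row: the shift along the tool's x, y, z in units of 30 mm (1.0 is 30 mm), then the turn about the tool's z in degrees. A call has 1 to 20 rows; each row is the pose to reach, as a shift and turn from the pose commanded when the call began, along the tool's axes at that moment; what a row does not reach only later rows make up. A row lasts 1/12 s, in which the tool goes at most 41.7 mm and 7.16 degrees, less where a joint would pass 70% of its speed; a pose out of reach is approached as far as the arm can. A call with a gripper value outside its range is refused whole. "grip" is the gripper's target within -1 to 1 (shut at 1, half-way at 0, fully open at -1), set as the call begins (left out, the last holds). The fingers move at their own pace and stop on an object; "grip_force" is the grip in N (left out, the last holds). Time passes only in rows, so rows that repeat a pose let the fingers close. It gives the time, the measured TCP pose, the force, the opening and the grip force at its end, in the units of the state.
- r.state(): the state, without advancing time (a new reading comes with each control period).
- r.camera(name): name is "side" or "top"; returns a dict with "color" (480x640x3 uint8, red, green, blue), "fov_y" (degrees; the focal length in pixels is half the picture's height over the tangent of half this angle, whatever the lens; pixels are square), "cx", "cy" (the principal point, pixels), "dist" ([k1, k2, p1, p2, k3] as OpenCV has them; the pictures are not rectified), "rvec" (rotation vector, rad) and "tvec" (3), from world to camera coordinates, as OpenCV has them. Camera axes: x right, y down, z forward; pixel columns grow to the right and rows downward; lengths in m; the calibration is good to about 2 mm. A picture is of the moment at which its call begins. There is no depth.
- r.sign_off(): hands the job in; it is judged then, once.
The state is a dict: "time": time; "qpos": joint angles; "qvel": joint speeds; "joint_efforts": joint torques, N m; "position": TCP position; "tcp_rot": TCP orientation; "ft_force": force on the tool from outside, world axes, zero at the start; "moment": the same for the moment, N m; "width": finger opening in m; "gripper_force": force on a finger pad.
Only numpy, scipy, OpenCV 4.12 (cv2) and the standard library are available. Lean on these libraries where they do the work, as an engineer would, in place of code of your own. Each camera call takes 0.05 s, during which the arm holds its last target. There are 200 camera calls.

## Working session

There is one attempt and no reset: what is moved stays moved. The work goes in short steps, Python scripts to look and compute and a tool call to move; the robot and the scene stay as the last step left them, time stands still between calls to the robot, and variables do not carry over. Pictures are saved under pics/ and viewed, at most 10 in all, crops included, and the job is handed in when it is done.

Besides the shell and the picture viewer there is one more tool, called after ">>>" in YAML: its name, and indented under it one key for each argument. drive_tool: Moves the arm, as the interface text tells. Its arguments: {"type":"object","properties":{"series":{"type":"array"},"grip":{"type":"number"},"grip_force":{"type":"number"}},"required":["series"]}

```bash
mkdir -p pics; ls; python3 - <<'E'
from station import r
import cv2
s=r.state();print({k:s[k] for k in('time','position','tcp_rot','width','ft_force')})
for n in('top','side'):
    c=r.camera(n);cv2.imwrite(f'pics/{n}0.png',c['color'][:,:,::-1]);print(n,c['fov_y'],c['cx'],c['cy'],c['dist'],c['rvec'],c['tvec'])
E
```

```text
pics
{'time': 0.0, 'position': array([ 0.17359207, -0.54788909,  0.23083781]), 'tcp_rot': array([-5.38533432e-04,  9.88254261e-01,  1.52817593e-01, -9.91707226e-05]), 'width': 0.08525933262001688, 'ft_force': array([-0.47462673,  0.55233362, -0.79817196])}
top 49.35866035883026 327.4239412064921 238.37068062769438 [-0.13443246  0.          0.          0.          0.        ] [ 2.14308629 -2.16299405  0.1451784 ] [0.03448443 0.57091157 1.21025749]
side 57.461705171236154 324.69148705674047 236.4994819358308 [0.00142851 0.         0.         0.         0.        ] [ 0.49831277 -2.74410167  1.12366208] [0.50318103 0.1998884  0.95942183]
```

View pics/top0.png

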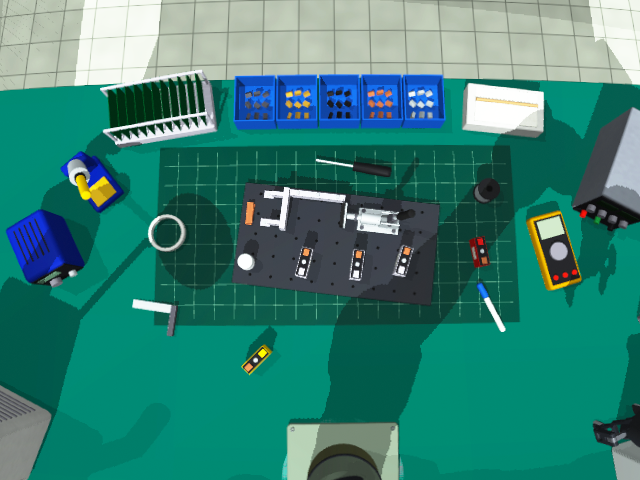

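View pics/side0.png

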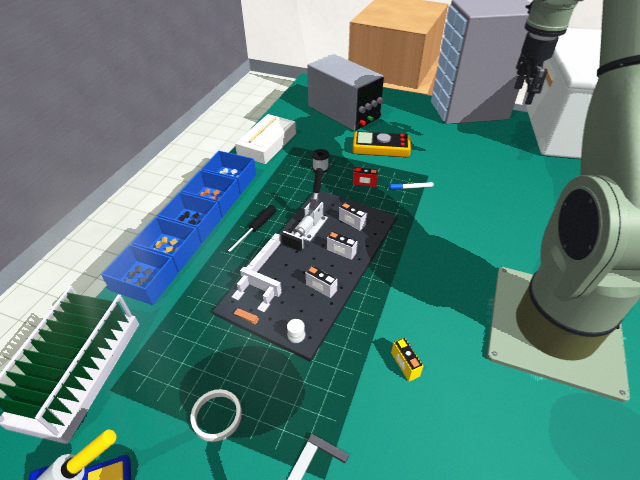

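The top view shows three bare cells on the plate, at about (304,262), (357,264) and (403,260). The red look-alike at (480,252) and the yellow one at (257,360) are both off the plate. The clamp is at (375,218) and the corner is near (287,200). I'll confirm with an enlarged crop.

```bash
python3 - <<'E'
import cv2
a=cv2.imread('pics/top0.png')[172:310,228:448]
cv2.imwrite('pics/crop0.png',cv2.resize(a,None,fx=3.6,fy=3.6,interpolation=cv2.INTER_CUBIC))
E
```

```text
(no output)
```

View pics/crop0.png

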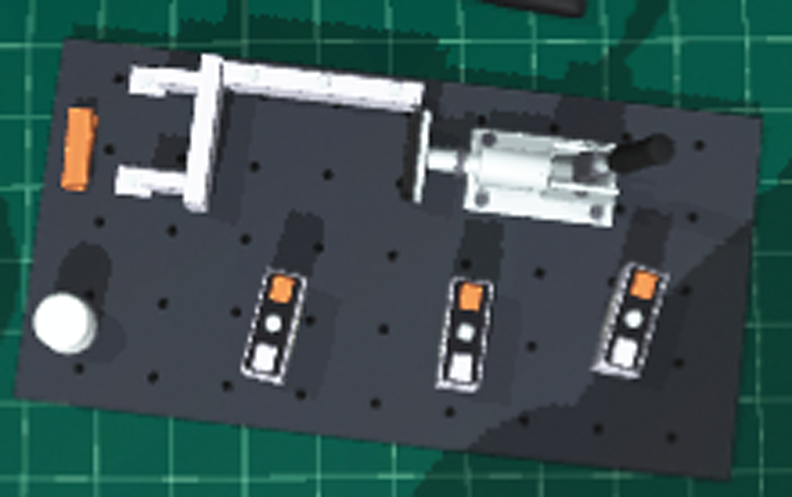

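The crop confirms three bare aluminium cells with black tops on the plate. Their top centres in crop pixels are about (273,323), (465,333) and (632,320). The inner corner is near (220,92) and the lever grip is at (650,150). Next I'll fit planar poses.

```bash
cat > h.py <<'E'
from station import r
import cv2, numpy as np
from scipy.optimize import least_squares
def K(c):
    f=240/np.tan(np.radians(c['fov_y'])/2); return np.array([[f,0,c['cx']],[0,f,c['cy']],[0,0,1]])
def ray(c,uv,z):
    uv=np.atleast_2d(np.array(uv,float)); R=cv2.Rodrigues(np.array(c['rvec']))[0]; o=-R.T@np.array(c['tvec'])
    p=cv2.undistortPoints(uv[:,None],K(c),np.array(c['dist']))[:,0]
    d=np.c_[p,np.ones(len(p))]@R; return o+d*((np.asarray(z)-o[2])/d[:,2])[:,None]
def se2(P,th,x,y):
    R=np.array([[np.cos(th),-np.sin(th)],[np.sin(th),np.cos(th)]]);return np.asarray(P)@R.T+[x,y]
def fit(loc,w):
    s=least_squares(lambda q:(se2(loc,*q)-w[:,:2]).ravel(),[0,.5,0]);return s.x,np.sqrt((s.fun**2).mean())
def crop(p,s=3.6,o=(228,172)): return (np.array(p,float)+.5)/s-.5+o
E
python3 - <<'E'
from h import *
c=r.camera('top')
pl=ray(c,crop([(67,40),(762,117),(730,478),(17,397)]),.015)
f,e=fit([(.025,.115),(.025,-.370),(-.225,-.370),(-.225,.115)],pl);print('fix',f.round(4),e)
def tofix(p): return se2(np.atleast_2d(p)[:,:2]-f[1:],-f[0],0,0)
print('rail face',tofix(ray(c,crop([(222,90),(422,110)]),.045)).round(4))
print('end face',tofix(ray(c,crop([(221,62),(206,208)]),.055)).round(4))
L=[(.035,.0135),(.035,-.0135),(-.035,-.0135),(-.035,.0135)]
for n,q in dict(A=[(269,270),(306,276),(282,384),(242,377)],B=[(452,280),(493,281),(477,391),(437,387)],C=[(630,264),(667,269),(636,377),(598,371)]).items():
    g,e=fit(L,ray(c,crop(q),.06)); print(n,g.round(4),round(e,4),'in fix',tofix(g[1:]).round(4),(g[0]-f[0]).round(3))
E
```

```text
fix [-0.1224  0.6783  0.1202] 0.0015478061033084895
rail face [[-0.0058 -0.0009]
 [-0.0043 -0.1352]]
end face [[ 0.0109  0.0011]
 [-0.0876 -0.0012]]
A [-0.2292  0.5123  0.0845] 0.0011 in fix [[-0.1604 -0.0556]] -0.107
B [-0.1468  0.5059 -0.0386] 0.001 in fix [[-0.1517 -0.1787]] -0.024
C [-0.2935  0.5142 -0.1483] 0.002 in fix [[-0.1301 -0.2865]] -0.171
```

```bash
cat >> h.py <<'E'
F=np.array([-0.1224,0.6783,0.1202])
def cur():
    s=r.state(); w,x,y,z=s['tcp_rot']; from scipy.spatial.transform import Rotation as Q
    R=Q.from_quat([x,y,z,w]).as_matrix(); return s,R
def fx(p): return se2(np.atleast_2d(p)[:,:2]-F[1:],-F[0],0,0)[0]
def wd(p): return se2(np.atleast_2d(p),*F)[0]
def go(xy,z,psi):
    s,R=cur(); d=R.T@(np.r_[xy,z]-s['position'])/.03
    a=np.degrees(np.arctan2(R[1,0],R[0,0])); t=-((psi-a+180)%360-180)
    print('row',d.round(2),round(t,1),'psi',a.round(1))
def st():
    s,R=cur(); p=s['position'];print('t',round(s['time'],2),'fix xy',fx(p).round(4),'z',p[2].round(4),'yawerr deg',(np.degrees(np.arctan2(R[1,0],R[0,0]))-(90+np.degrees(F[0]))).round(2),'F fix',se2([s['ft_force'][:2]],-F[0],0,0).round(1),s['ft_force'][2].round(1),'w',round(s['width'],4),s['gripper_force'],'tilt',R[2].round(3))
E
python3 -c "
from h import *
st(); go((.5123,.0845),.231,76.9); print(r.state()['qpos'])"
```

```text
t 0.15 fix xy [-0.4194 -0.7248] z 0.2309 yawerr deg -65.41 F fix [[-0.5  0.2]] -0.3 w 0.0851 0.0 tilt [-0.    -0.001 -1.   ]
row [ 1.713e+01 -1.669e+01  1.000e-02] -59.3 psi 17.6
[ 1.22230247  0.70694254 -0.02760008  1.48487435  0.02198162  0.95092554
 -0.07551983]
```

>>> drive_tool:
  series: [17.13,-16.69,0,-59.3,17.13,-16.69,0,-59.3,17.13,-16.69,0,-59.3,17.13,-16.69,0,-59.3,17.13,-16.69,0,-59.3,17.13,-16.69,0,-59.3,17.13,-16.69,0,-59.3,17.13,-16.69,0,-59.3,17.13,-16.69,0,-59.3,17.13,-16.69,0,-59.3,17.13,-16.69,0,-59.3,17.13,-16.69,0,-59.3,17.13,-16.69,0,-59.3,17.13,-16.69,0,-59.3,17.13,-16.69,0,-59.3,17.13,-16.69,0,-59.3,17.13,-16.69,0,-59.3,17.13,-16.69,0,-59.3,17.13,-16.69,0,-59.3,17.13,-16.69,0,-59.3]
  grip: -1
  grip_force: 25

```text
time: 1.82
position: [0.5122, 0.0846, 0.231]
tcp_rot: [-0.0, 0.783, 0.622, -0.0]
ft_force: [-0.2, -0.4, 0.2]
width: 0.0856
gripper_force: 0.0
```

```bash
python3 -c "
from h import *
st(); go((.5123,.0845),.09,76.9)"
```

```text
t 1.82 fix xy [-0.1605 -0.0557] z 0.231 yawerr deg -6.06 F fix [[-0.2 -0.5]] 0.2 w 0.0856 0.0 tilt [-0.    -0.001 -1.   ]
row [0.   0.01 4.7 ] 0.0 psi 76.9
```

>>> drive_tool:
  series: [0,0,1.3,0,0,0,2.6,0,0,0,3.9,0,0,0,5,0,0,0,5,0,0,0,5,0]

```text
time: 2.32
position: [0.5118, 0.0835, 0.0814]
tcp_rot: [-0.0, 0.784, 0.621, -0.001]
ft_force: [0.4, -0.3, 1.1]
width: 0.0856
gripper_force: 0.0
```

```bash
python3 - <<'E'
from h import *
st()
im=[]
c=r.camera('side');im.append(cv2.resize(c['color'][180:360,210:410],None,fx=2.7,fy=2.7,interpolation=cv2.INTER_CUBIC))
d=r.camera('top');a=d['color'][180:310,235:335];im.append(cv2.resize(a,(254,330)))
h=486;im[1]=cv2.resize(a,(260,338),interpolation=cv2.INTER_CUBIC);p=np.zeros((486,260,3),np.uint8);p[:338]=im[1]
cv2.imwrite('pics/a1.png',np.hstack([im[0],p])[:,:,::-1])
E
```

```text
t 2.32 fix xy [-0.1608 -0.0568] z 0.0814 yawerr deg -6.16 F fix [[ 0.4 -0.2]] 1.1 w 0.0856 0.0 tilt [-0.001 -0.002 -1.   ]
```

View pics/a1.png

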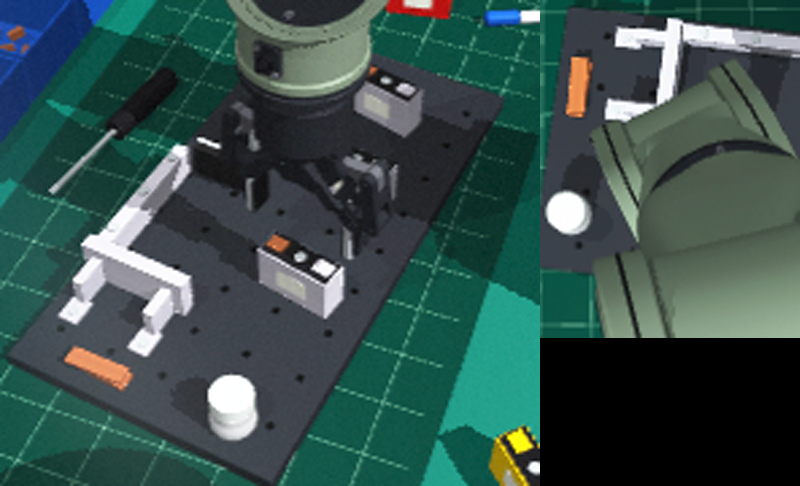

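The side view shows cell A with its top at about (300,262) and the fingertips at (255,205) and (348,255), above and behind it. I'll check this numerically with the side camera.

```bash
python3 - <<'E'
from h import *
c=r.camera('side')
C=lambda q:crop(q,2.7,(210,180))
w=ray(c,C([(275,234),(258,250),(324,289),(344,268)]),.06)
L=[(.035,-.0135),(.035,.0135),(-.035,.0135),(-.035,-.0135)]
print('A side',fit(L,w))
print('tips z.094',ray(c,C([(255,207),(348,257)]),.092), 'fix', [fx(p) for p in ray(c,C([(255,207),(348,257)]),.092)])
pl=ray(c,C([(7,356),(275,483),(502,100)]),.015)
print('fix',fit([(.025,.115),(-.225,.115),(-.225,-.370)],pl))
print('end face/rail', [fx(p).round(4) for p in ray(c,C([(191,285),(85,240)]),.055)])
E
```

```text
A side (array([-0.25302349,  0.51340265,  0.08946632]), np.float64(0.0013208862517525267))
tips z.094 [[0.5589958  0.07409973 0.092     ]
 [0.46888911 0.09757009 0.092     ]] fix [array([-0.11278302, -0.06032177]), array([-0.20508118, -0.04802854])]
fix (array([-0.12177185,  0.67739757,  0.12532553]), np.float64(0.0025813097601451395))
end face/rail [array([-0.0911,  0.0107]), array([0.0142, 0.0112])]
```

```bash
sed -i 's/^F=.*/F=np.array([-0.1224,0.6780,0.1222])/' h.py; python3 -c "
from h import *
st(); go((.5128,.0868),.041,76.3)"
```

```text
t 2.47 fix xy [-0.1589 -0.0579] z 0.0835 yawerr deg -6.15 F fix [[-0.5  0.7]] 0.4 w 0.0857 0.0 tilt [ 0.001  0.003 -1.   ]
row [ 0.08 -0.04  1.42] 0.5 psi 76.8
```

>>> drive_tool:
  series: [0.08,0,0.5,0.5,0.08,0,1.0,0.5,0.08,0,1.33,0.5,0.08,0,1.33,0.5,0.08,0,1.33,0.5,0.08,0,1.33,0.5]

```text
time: 2.97
position: [0.5133, 0.0867, 0.0425]
tcp_rot: [0.0, 0.786, 0.618, 0.001]
ft_force: [0.2, -1.4, 0.1]
width: 0.085
gripper_force: 0.0
```

>>> drive_tool:
  series: [0,0,0,0,0,0,0,0,0,0,0,0,0,0,0,0,0,0,0,0,0,0,0,0]
  grip: 0.2
  grip_force: 25

```text
time: 3.47
position: [0.5133, 0.0867, 0.0423]
tcp_rot: [0.0, 0.786, 0.618, 0.001]
ft_force: [-1.9, -0.8, 10.1]
width: 0.0696
gripper_force: 25.5
```

```bash
python3 - <<'E'
from h import *
st()
c=r.camera('side');cv2.imwrite('pics/a2.png',cv2.resize(c['color'][200:340,230:410],None,fx=3.5,fy=3.5,interpolation=cv2.INTER_CUBIC)[:,:,::-1])
E
```

```text
t 3.47 fix xy [-0.1592 -0.0553] z 0.0423 yawerr deg -6.62 F fix [[-1.8 -1. ]] 10.1 w 0.0696 25.498416423797607 tilt [ 0.001  0.001 -1.   ]
```

View pics/a2.png

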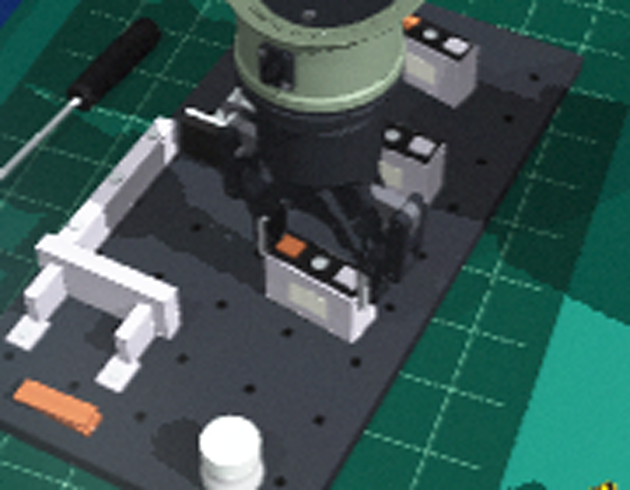

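```bash
python3 -c "
from h import *
go(wd((-.05,-.026)),.042,82.99)"
```

```text
row [1.39 3.5  0.01] -6.6 psi 76.4
```

>>> drive_tool:
  series: [0.1,0.3,0,-1,0.3,0.7,0,-2,0.5,1.2,0,-3,0.7,1.7,0,-4,0.9,2.2,0,-5,1.1,2.7,0,-6,1.3,3.2,0,-6.6,1.39,3.5,0,-6.6,1.39,3.5,0,-6.6,1.39,3.5,0,-6.6]

```text
time: 4.35
position: [0.6261, 0.1027, 0.0424]
tcp_rot: [0.001, 0.749, 0.662, 0.001]
ft_force: [3.3, 1.9, 5.6]
width: 0.0693
gripper_force: 26.9
```

```bash
python3 -c "
from h import *
st()"
```

```text
t 4.35 fix xy [-0.0492 -0.0257] z 0.0424 yawerr deg -0.03 F fix [[3.  2.2]] 5.6 w 0.0693 26.942942440509796 tilt [ 0.001  0.003 -1.   ]
```

>>> drive_tool:
  series: [0.07,0,0,0,0.14,0,0,0,0.21,0,0,0,0.28,0,0,0,0.33,0,0,0,0.33,0,0,0]

```text
time: 4.85
position: [0.6266, 0.1117, 0.0425]
tcp_rot: [0.001, 0.749, 0.662, 0.0]
ft_force: [1.5, -3.1, 5.9]
width: 0.0689
gripper_force: 31.1
```

>>> drive_tool:
  series: [0.03,0,0,0,0.06,0,0,0,0.06,0,0,0]

```text
time: 5.1
position: [0.6268, 0.1133, 0.0425]
tcp_rot: [0.001, 0.749, 0.662, 0.0]
ft_force: [-0.7, -5.2, 10.3]
width: 0.069
gripper_force: 31.6
```

>>> drive_tool:
  series: [0.03,0,0,0,0.06,0,0,0,0.06,0,0,0]

```text
time: 5.35
position: [0.6269, 0.1151, 0.0425]
tcp_rot: [0.001, 0.749, 0.662, 0.0]
ft_force: [-0.2, -5.2, 9.5]
width: 0.0692
gripper_force: 31.5
```

>>> drive_tool:
  series: [0.04,0,0,0,0.08,0,0,0,0.08,0,0,0]

```text
time: 5.6
position: [0.627, 0.1154, 0.0425]
tcp_rot: [0.002, 0.75, 0.662, -0.001]
ft_force: [-4.0, -14.1, 15.3]
width: 0.0692
gripper_force: 32.1
```

>>> drive_tool:
  series: [0.04,0,0,0,0.08,0,0,0,0.08,0,0,0]

```text
time: 5.85
position: [0.6271, 0.1157, 0.0425]
tcp_rot: [0.002, 0.75, 0.662, -0.003]
ft_force: [-6.8, -23.3, 18.9]
width: 0.0692
gripper_force: 32.5
```

```bash
python3 -c "
from h import *
st()"
```

```text
t 5.85 fix xy [-0.0498 -0.0127] z 0.0425 yawerr deg -0.16 F fix [[ -3.9 -24. ]] 18.9 w 0.0692 32.51318871974945 tilt [-0.007  0.    -1.   ]
```

>>> drive_tool:
  series: [-0.04,0.08,0,0,-0.04,0.16,0,0,-0.04,0.24,0,0,-0.04,0.32,0,0,-0.04,0.4,0,0,-0.04,0.4,0,0]

```text
time: 6.35
position: [0.6361, 0.1146, 0.0421]
tcp_rot: [-0.0, 0.749, 0.662, -0.005]
ft_force: [-25.3, -17.9, 29.0]
width: 0.0693
gripper_force: 33.7
```

>>> drive_tool:
  series: [0,0.05,0,0,0,0.1,0,0,0,0.1,0,0]

```text
time: 6.6
position: [0.6389, 0.1143, 0.0421]
tcp_rot: [-0.0, 0.749, 0.662, -0.005]
ft_force: [-27.5, -19.7, 29.0]
width: 0.0692
gripper_force: 33.7
```

```bash
python3 -c "
from h import *
st()"
```

```text
t 6.6 fix xy [-0.0379 -0.0127] z 0.0421 yawerr deg -0.06 F fix [[-24.9 -22.9]] 29.0 w 0.0692 33.72015327215195 tilt [-0.007 -0.007 -1.   ]
```

>>> drive_tool:
  series: [-0.03,0,-0.03,0,-0.03,0.04,-0.03,0,-0.03,0.08,-0.03,0,-0.03,0.08,-0.03,0]

```text
time: 6.93
position: [0.642, 0.1139, 0.0423]
tcp_rot: [-0.0, 0.749, 0.662, -0.003]
ft_force: [-17.1, -11.4, 9.6]
width: 0.0691
gripper_force: 31.7
```

>>> drive_tool:
  series: [0,0.05,0,0,0,0.1,0,0,0,0.1,0,0]

```text
time: 7.18
position: [0.6421, 0.1139, 0.042]
tcp_rot: [-0.002, 0.749, 0.663, -0.006]
ft_force: [-37.9, -13.2, 22.9]
width: 0.069
gripper_force: 33.2
```

```bash
python3 -c "
from h import *
st()"
```

```text
t 7.18 fix xy [-0.0347 -0.0126] z 0.042 yawerr deg 0.0 F fix [[-36.  -17.7]] 22.9 w 0.069 33.158752620220184 tilt [-0.006 -0.012 -1.   ]
```

>>> drive_tool:
  series: [-0.04,-0.1,0,0,-0.04,-0.1,0,0]

```text
time: 7.35
position: [0.6418, 0.1139, 0.0423]
tcp_rot: [-0.001, 0.749, 0.662, -0.003]
ft_force: [-14.3, -6.4, 5.0]
width: 0.069
gripper_force: 31.5
```

>>> drive_tool:
  series: [0,0,0,0,0,0,0,0,0,0,0,0,0,0,0,0]
  grip: -1

```text
time: 7.68
position: [0.6441, 0.1154, 0.0426]
tcp_rot: [0.0, 0.749, 0.662, 0.0]
ft_force: [-0.6, 0.4, 0.6]
width: 0.0851
gripper_force: 0.0
```

```bash
python3 -c "
from h import *
st();b=wd(fx((.5059+.0005,-.0386+.002)));print(b,fx(b));go(b,.15,90-np.degrees(.1468)) "
```

```text
t 7.68 fix xy [-0.0328 -0.0109] z 0.0426 yawerr deg -0.01 F fix [[-0.7  0.3]] 0.6 w 0.0851 0.0 tilt [ 0.  0. -1.]
[ 0.5064 -0.0366] [-0.15092755 -0.17856337]
row [-5.59 -3.93 -3.59] 1.4 psi 83.0
```

>>> drive_tool:
  series: [0,0,-1.2,0,0,0,-2.4,0,-1,-0.7,-3.6,1.4,-2.3,-1.6,-3.6,1.4,-3.6,-2.5,-3.6,1.4,-4.8,-3.4,-3.6,1.4,-5.59,-3.93,-3.6,1.4,-5.59,-3.93,-3.6,1.4,-5.59,-3.93,-3.6,1.4]

```text
time: 8.43
position: [0.505, -0.0394, 0.1509]
tcp_rot: [0.0, 0.758, 0.652, -0.0]
ft_force: [0.7, 0.2, 0.4]
width: 0.0854
gripper_force: 0.0
```

```bash
python3 - <<'E'
from h import *
st()
c=r.camera('side');cv2.imwrite('pics/b1.png',cv2.resize(c['color'][180:330,220:410],None,fx=4,fy=4,interpolation=cv2.INTER_CUBIC)[:,:,::-1])
E
```

```text
t 8.43 fix xy [-0.152  -0.1815] z 0.1509 yawerr deg -1.61 F fix [[0.6 0.3]] 0.4 w 0.0854 0.0 tilt [-0.001 -0.    -1.   ]
```

View pics/b1.png

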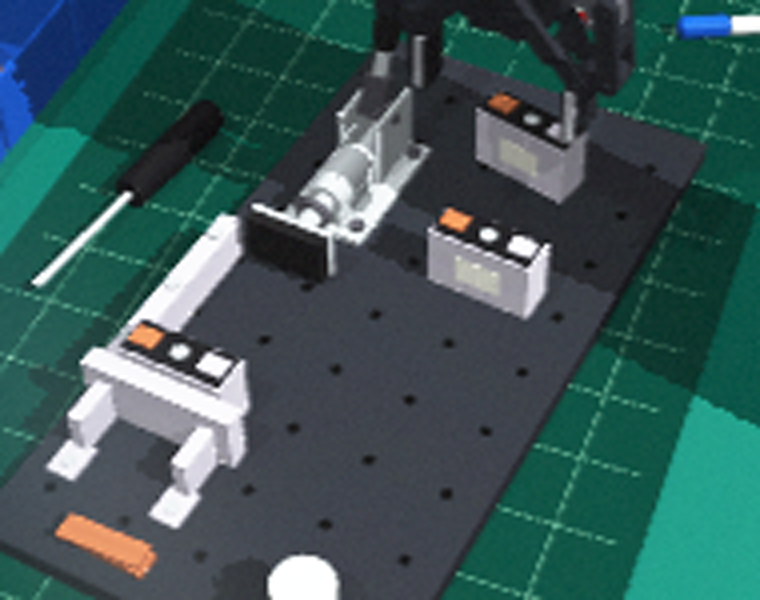

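Cell A sits square in the corner, with its terminals at (146,337) and (214,364). B stands untouched with terminals at (456,220) and (523,245), and C at (502,103). I'll calibrate B against A in its home position.

```bash
python3 - <<'E'
from h import *
c=r.camera('side');C=lambda q:crop(q,4,(220,180))
w=ray(c,C([(146,337),(214,364),(456,220),(523,245),(180,352),(489,234)]),.064)
f=np.array([fx(p) for p in w])
a=f[:2].mean(0);b=f[2:4].mean(0);print(a,b,f[4],f[5])
ang=lambda p,q:np.arctan2(*(p-q)[::-1]);aa=ang(f[0],f[1]);bb=ang(f[2],f[3]);print('A yaw',aa,'B yaw',bb)
B=b-a+[-.035,-.0135];print('B est fix',B)
go(wd(B),.15,83+np.degrees(bb-aa))
E
```

```text
[-0.03559769 -0.01303914] [-0.15049977 -0.17919394] [-0.03637161 -0.01210028] [-0.15094736 -0.17790845]
A yaw 0.021247252025320858 B yaw -0.005120072084533454
B est fix [-0.14990208 -0.1796548 ]
row [-0.04  0.02  0.02] 0.1 psi 81.6
```

>>> drive_tool:
  series: [0,0,1,0,0,0,2,0,0,0,3,0,0,0,3.6,0,0,0,3.6,0,0,0,3.6,0]

```text
time: 9.03
position: [0.5066, -0.0357, 0.0421]
tcp_rot: [-0.0, 0.757, 0.654, -0.0]
ft_force: [-0.6, -0.9, 0.4]
width: 0.0855
gripper_force: 0.0
```

>>> drive_tool:
  series: [0,0,0,0,0,0,0,0,0,0,0,0,0,0,0,0,0,0,0,0]
  grip: 0.2
  grip_force: 25

```text
time: 9.45
position: [0.5072, -0.0364, 0.0437]
tcp_rot: [0.001, 0.757, 0.653, 0.001]
ft_force: [-0.6, 2.4, 10.2]
width: 0.0693
gripper_force: 28.3
```

```bash
python3 - <<'E'
from h import *
st();go(wd((-.05,-.055)),.042,82.99);go(wd((-.147,-.10)),.042,82.99)
E
```

```text
t 9.45 fix xy [-0.1501 -0.1783] z 0.0437 yawerr deg -1.4 F fix [[-0.8  2.3]] 10.2 w 0.0693 28.347387313842773 tilt [ 0.001  0.002 -1.   ]
row [4.19 3.24 0.07] -1.4 psi 81.6
row [2.61 0.04 0.06] -1.4 psi 81.6
```

>>> drive_tool:
  series: [0.4,0,0,0,0.9,0,0,-0.7,1.4,0,0,-1.4,1.9,0,0,-1.4,2.4,0,0,-1.4,2.8,0.4,0,-1.4,3.1,0.9,0,-1.4,3.4,1.4,0,-1.4,3.7,1.9,0,-1.4,4.0,2.4,0,-1.4,4.15,2.9,0,-1.4,4.15,3.24,0,-1.4,4.15,3.24,0,-1.4]

```text
time: 10.53
position: [0.6229, 0.0725, 0.0437]
tcp_rot: [0.001, 0.749, 0.662, 0.002]
ft_force: [3.3, 0.9, 5.0]
width: 0.0692
gripper_force: 29.1
```

```bash
python3 -c "
from h import *
st()"
```

```text
t 10.53 fix xy [-0.0486 -0.0561] z 0.0437 yawerr deg -0.04 F fix [[3.2 1.3]] 5.0 w 0.0692 29.09752070903778 tilt [ 0.002  0.003 -1.   ]
```

>>> drive_tool:
  series: [0.08,0,0,0,0.16,0,0,0,0.24,0,0,0,0.32,0,0,0,0.4,0,0,0,0.4,0,0,0]

```text
time: 11.03
position: [0.6228, 0.0839, 0.0438]
tcp_rot: [0.001, 0.749, 0.662, 0.0]
ft_force: [-0.2, -4.3, 8.0]
width: 0.0691
gripper_force: 29.3
```

>>> drive_tool:
  series: [0.04,0,0,0,0.08,0,0,0,0.12,0,0,0,0.12,0,0,0]

```text
time: 11.37
position: [0.6232, 0.0872, 0.0438]
tcp_rot: [0.001, 0.749, 0.662, 0.0]
ft_force: [0.0, -4.3, 7.1]
width: 0.069
gripper_force: 29.3
```

```bash
python3 -c "
from h import *
st()"
```

```text
t 11.37 fix xy [-0.0501 -0.0414] z 0.0438 yawerr deg -0.03 F fix [[ 0.5 -4.2]] 7.1 w 0.069 29.319042563438416 tilt [-0.     0.002 -1.   ]
```

>>> drive_tool:
  series: [0.05,0,0,0,0.1,0,0,0,0.1,0,0,0]

```text
time: 11.62
position: [0.6236, 0.0902, 0.0438]
tcp_rot: [0.001, 0.749, 0.662, 0.0]
ft_force: [0.2, -5.3, 7.6]
width: 0.0692
gripper_force: 29.3
```

```bash
python3 -c "
from h import *
st()"
```

```text
t 11.62 fix xy [-0.0501 -0.0384] z 0.0438 yawerr deg -0.03 F fix [[ 0.9 -5.2]] 7.6 w 0.0692 29.32949423789978 tilt [-0.     0.002 -1.   ]
```

>>> drive_tool:
  series: [0.05,0,0,0,0.1,0,0,0,0.1,0,0,0]

```text
time: 11.87
position: [0.6239, 0.0921, 0.0438]
tcp_rot: [0.001, 0.749, 0.662, -0.0]
ft_force: [-1.8, -8.7, 9.4]
width: 0.0691
gripper_force: 31.9
```

>>> drive_tool:
  series: [0,0.08,0,0,0,0.16,0,0,0,0.24,0,0,0,0.32,0,0,0,0.4,0,0,0,0.4,0,0]

```text
time: 12.37
position: [0.6339, 0.091, 0.0436]
tcp_rot: [-0.0, 0.749, 0.662, -0.002]
ft_force: [-14.9, -6.7, 18.2]
width: 0.0692
gripper_force: 35.5
```

```bash
python3 -c "
from h import *
st()"
```

```text
t 12.37 fix xy [-0.04   -0.0364] z 0.0436 yawerr deg -0.06 F fix [[-14.   -8.4]] 18.2 w 0.0692 35.535272299312055 tilt [-0.002 -0.003 -1.   ]
```

>>> drive_tool:
  series: [0,0.06,-0.02,0,0,0.12,-0.02,0,0,0.18,-0.02,0,0,0.18,-0.02,0]

```text
time: 12.7
position: [0.6391, 0.0906, 0.0438]
tcp_rot: [-0.001, 0.749, 0.662, -0.002]
ft_force: [-14.2, -6.0, 9.1]
width: 0.0688
gripper_force: 30.2
```

>>> drive_tool:
  series: [0,0.05,0,0,0,0.1,0,0,0,0.1,0,0]

```text
time: 12.95
position: [0.6392, 0.0907, 0.0433]
tcp_rot: [-0.003, 0.749, 0.663, -0.005]
ft_force: [-33.7, -3.6, 22.4]
width: 0.0693
gripper_force: 31.7
```

```bash
python3 -c "
from h import *
st()"
```

```text
t 12.95 fix xy [-0.0347 -0.036 ] z 0.0433 yawerr deg 0.02 F fix [[-33.   -7.6]] 22.4 w 0.0693 31.691904180916026 tilt [-0.003 -0.01  -1.   ]
```

>>> drive_tool:
  series: [0.06,-0.06,0,0,0.12,-0.06,0,0,0.12,-0.06,0,0]

```text
time: 13.2
position: [0.6391, 0.0909, 0.0434]
tcp_rot: [-0.0, 0.75, 0.662, -0.005]
ft_force: [-24.0, -20.6, 18.0]
width: 0.0695
gripper_force: 31.4
```

```bash
python3 -c "
from h import *
st()"
```

```text
t 13.2 fix xy [-0.0348 -0.0358] z 0.0434 yawerr deg -0.09 F fix [[-21.3 -23.4]] 18.0 w 0.0695 31.417826553806663 tilt [-0.008 -0.007 -1.   ]
```

>>> drive_tool:
  series: [-0.08,-0.07,0,0,-0.08,-0.07,0,0]

```text
time: 13.37
position: [0.6388, 0.0908, 0.0436]
tcp_rot: [0.0, 0.749, 0.662, -0.002]
ft_force: [-7.2, -9.4, 3.4]
width: 0.0693
gripper_force: 30.0
```

>>> drive_tool:
  series: [0,0,0,0,0,0,0,0,0,0,0,0,0,0,0,0]
  grip: -1

```text
time: 13.7
position: [0.6401, 0.0931, 0.0433]
tcp_rot: [-0.0, 0.749, 0.663, 0.0]
ft_force: [-0.4, 0.4, -0.2]
width: 0.0855
gripper_force: 0.0
```

```bash
python3 -c "
from h import *
st();b=np.array((-.1305,-.2865));print(b,wd(b));go(wd(b),.15,90-np.degrees(.2935)) "
```

```text
t 13.7 fix xy [-0.0341 -0.0335] z 0.0433 yawerr deg 0.0 F fix [[-0.4  0.4]] -0.2 w 0.0855 0.0 tilt [ 0.001  0.    -1.   ]
[-0.1305 -0.2865] [ 0.51349624 -0.1462232 ]
row [-8.43 -3.21 -3.56] 9.8 psi 83.0
```

>>> drive_tool:
  series: [0,0,-1.2,0,0,0,-2.4,0,-0.5,-1.0,-3.5,1.4,-1,-2.2,-3.5,4,-2,-3.21,-3.5,9.8,-3.2,-3.21,-3.5,9.8,-4.5,-3.21,-3.5,9.8,-5.8,-3.21,-3.5,9.8,-7.1,-3.21,-3.5,9.8,-8.43,-3.21,-3.5,9.8,-8.43,-3.21,-3.5,9.8,-8.43,-3.21,-3.5,9.8]

```text
time: 14.7
position: [0.513, -0.1484, 0.148]
tcp_rot: [0.0, 0.804, 0.595, 0.0]
ft_force: [0.5, 1.4, -0.2]
width: 0.0855
gripper_force: 0.0
```

```bash
python3 - <<'E'
from h import *
st()
c=r.camera('side');cv2.imwrite('pics/c1.png',cv2.resize(c['color'][180:330,220:410],None,fx=4,fy=4,interpolation=cv2.INTER_CUBIC)[:,:,::-1])
E
```

```text
t 14.7 fix xy [-0.1307 -0.2887] z 0.148 yawerr deg -10.03 F fix [[0.3 1.4]] -0.2 w 0.0855 0.0 tilt [-0.  0. -1.]
```

View pics/c1.png

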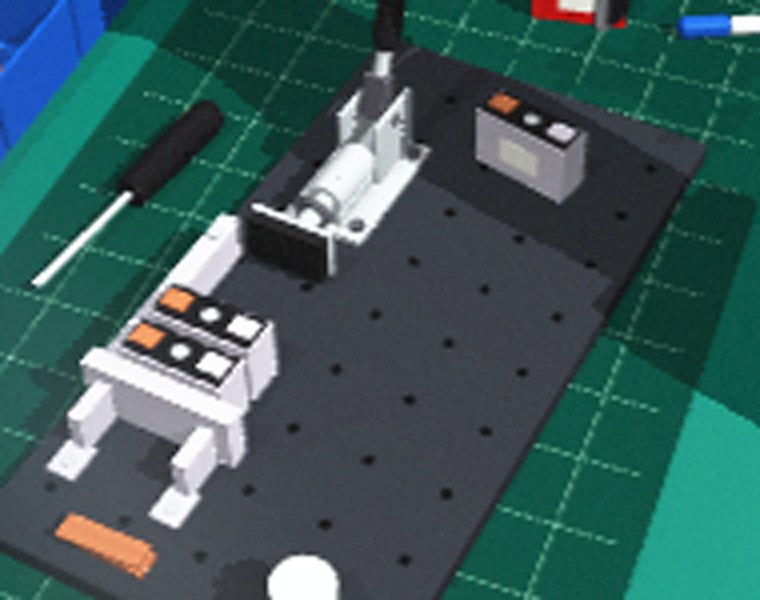

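A and B are packed tight, with terminals at (146,337) to (214,364) and (177,299) to (243,327). C is at (502,103) to (563,131). I'll measure C relative to A.

```bash
python3 - <<'E'
from h import *
c=r.camera('side');C=lambda q:crop(q,4,(220,180))
w=ray(c,C([(146,337),(214,364),(177,299),(243,327),(502,103),(563,131)]),.064)
f=np.array([fx(p) for p in w]);m=(f[::2]+f[1::2])/2
print(m, [np.arctan2(*(f[i]-f[i+1])[::-1]) for i in(0,2,4)])
B=m[2]-m[0]+[-.035,-.0135];print('C est',B)
E
```

```text
[[-0.03559769 -0.01303914]
 [-0.03535618 -0.04516481]
 [-0.12922079 -0.28642695]] [np.float64(0.021247252025320858), np.float64(-0.014825867353618898), np.float64(-0.1343791098790361)]
C est [-0.1286231  -0.28688781]
```

```bash
python3 - <<'E'
from h import *
c=r.camera('side');d=r.camera('top')
a=cv2.resize(c['color'][245:301,240:296],None,fx=8,fy=8,interpolation=cv2.INTER_CUBIC)
b=cv2.resize(d['color'][182:238,270:312],None,fx=8,fy=8,interpolation=cv2.INTER_CUBIC)
cv2.imwrite('pics/c2.png',np.hstack([a,b])[:,:,::-1])
def pr(c,pts):
    P=np.array([np.r_[wd(p[:2]),p[2]+.015] for p in pts]);return cv2.projectPoints(P,np.array(c['rvec']),np.array(c['tvec']),K(c),np.array(c['dist']))[0][:,0]
pts=[(x,y,z) for y,z in((0,.04),(-.027,.045),(-.054,.045)) for x in(0,-.07)]
print(((pr(c,pts)-[240,245]+.5)*8-.5).round(0).tolist());print(((pr(d,pts)-[270,182]+.5)*8-.5+[448,0]).round(0).tolist())
E
```

```text
[[74.0, 189.0], [281.0, 277.0], [125.0, 115.0], [330.0, 200.0], [176.0, 54.0], [379.0, 137.0]]
[[596.0, 95.0], [567.0, 325.0], [685.0, 102.0], [656.0, 333.0], [775.0, 112.0], [747.0, 343.0]]
```

View pics/c2.png

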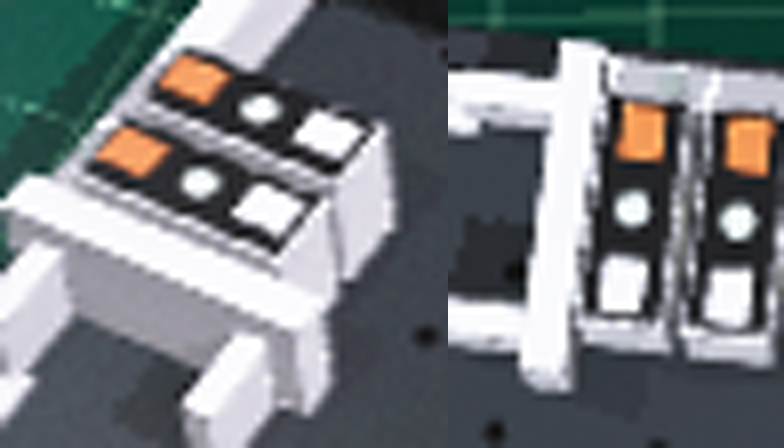

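The gap between A and B comes out at about 5 mm: the middle terminals are 106 px apart at (632,209) and (738,220), where a tight fit would give about 90. I'll push B home low down with the closed fingers before fetching C.

```bash
python3 -c "
from h import *
st();go(wd((-.035,-.088)),.15,82.99);go(wd((-.12,-.13)),.15,82.99)"
```

```text
t 14.9 fix xy [-0.1304 -0.2853] z 0.148 yawerr deg -9.7 F fix [[0.4 0.4]] -0.3 w 0.0854 0.0 tilt [ 0.001  0.    -1.   ]
row [ 7.02  2.03 -0.06] -9.7 psi 73.3
row [ 5.16 -0.53 -0.06] -9.7 psi 73.3
```

>>> drive_tool:
  series: [1.2,-0.1,0,-3,2.5,-0.3,0,-6,3.8,-0.4,0,-9.7,5.16,-0.53,0,-9.7,5.8,0.4,0,-9.7,6.5,1.4,0,-9.7,7.02,2.03,0,-9.7,7.02,2.03,0,-9.7,7.02,2.03,1.0,-9.7,7.02,2.03,2.0,-9.7,7.02,2.03,3.0,-9.7,7.02,2.03,3.9,-9.7,7.02,2.03,3.9,-9.7,7.02,2.03,3.9,-9.7]
  grip: 1

```text
time: 16.07
position: [0.6321, 0.0385, 0.0308]
tcp_rot: [-0.001, 0.749, 0.662, -0.001]
ft_force: [-0.3, -0.1, 0.6]
width: 0.0003
gripper_force: 0.0
```

```bash
python3 -c "
from h import *
st()"
```

```text
t 16.07 fix xy [-0.0354 -0.0887] z 0.0308 yawerr deg -0.04 F fix [[-0.2 -0.1]] 0.6 w 0.0003 0.0 tilt [-0.    -0.002 -1.   ]
```

>>> drive_tool:
  series: [0.12,0,0,0,0.24,0,0,0,0.36,0,0,0,0.46,0,0,0,0.52,0,0,0,0.58,0,0,0,0.62,0,0,0,0.62,0,0,0]

```text
time: 16.73
position: [0.635, 0.0563, 0.031]
tcp_rot: [-0.0, 0.75, 0.662, 0.0]
ft_force: [0.3, -0.8, -0.1]
width: -0.0002
gripper_force: 0.0
```

>>> drive_tool:
  series: [0.05,0,0,0,0.1,0,0,0,0.1,0,0,0]

```text
time: 16.98
position: [0.6353, 0.0592, 0.0309]
tcp_rot: [-0.0, 0.75, 0.662, 0.0]
ft_force: [-1.0, -0.8, 0.3]
width: -0.0004
gripper_force: 0.1
```

```bash
python3 -c "
from h import *
st()"
```

```text
t 16.98 fix xy [-0.0347 -0.0678] z 0.0309 yawerr deg -0.1 F fix [[-0.9 -0.9]] 0.3 w -0.0004 0.06766082242046834 tilt [ 0. -0. -1.]
```

>>> drive_tool:
  series: [0.05,0,0,0,0.1,0,0,0,0.1,0,0,0]

```text
time: 17.23
position: [0.6357, 0.0623, 0.0309]
tcp_rot: [-0.0, 0.75, 0.662, 0.0]
ft_force: [-0.3, 1.2, -0.7]
width: 0.0
gripper_force: 0.0
```

>>> drive_tool:
  series: [0.05,0,0,0,0.1,0,0,0,0.1,0,0,0]

```text
time: 17.48
position: [0.6359, 0.0633, 0.0309]
tcp_rot: [0.001, 0.75, 0.662, -0.001]
ft_force: [-2.0, -9.8, 2.5]
width: 0.0002
gripper_force: 4.8
```

```bash
python3 -c "
from h import *
st()"
```

```text
t 17.48 fix xy [-0.0346 -0.0636] z 0.0309 yawerr deg -0.16 F fix [[ -0.8 -10. ]] 2.5 w 0.0002 4.771441742777824 tilt [-0.003 -0.    -1.   ]
```

>>> drive_tool:
  series: [0.05,0,0,0,0.1,0,0,0,0.1,0,0,0,-0.1,0,0,0,-0.4,0,0,0,-0.8,0,0,0,-0.8,0,-1.2,0,-0.8,0,-2.4,0,-0.8,0,-3.6,0,-0.8,0,-3.9,0]

```text
time: 18.32
position: [0.6347, 0.0406, 0.1532]
tcp_rot: [0.002, 0.75, 0.662, 0.003]
ft_force: [1.3, 0.4, 0.6]
width: -0.0
gripper_force: 0.0
```

```bash
cat > org.py <<'E'
from h import *
def orange(name,z=.064):
    c=r.camera(name);h=cv2.cvtColor(c['color'],cv2.COLOR_RGB2HSV)
    m=cv2.inRange(h,(5,110,120),(20,255,255));n,_,s,ce=cv2.connectedComponentsWithStats(m)
    for i in range(1,n):
        if s[i,4]>=12:
            p=fx(ray(c,ce[i],z)[0])
            if -.25<p[0]<.05 and -.4<p[1]<.13: print(name,s[i,4],ce[i].round(1),p.round(4))
for n in('top','side'): orange(n)
E
python3 - <<'E'
from org import *
st();go(wd((-.129,-.285)),.15,74);go(wd((-.125,-.14)),.15,74)
E
```

```text
top 34 [292.9 198.1] [-0.0117 -0.0137]
top 165 [249.2 212.7] [-0.0582  0.0848]
side 16 [345.7 205.4] [-0.1072 -0.2903]
side 32 [262.7 256.2] [-0.0133 -0.0393]
side 34 [256.1 263.8] [-0.0129 -0.0127]
side 180 [246.7 315.7] [-0.0749  0.1147]
t 18.42 fix xy [-0.0337 -0.0865] z 0.1501 yawerr deg -0.14 F fix [[0.6 0.5]] -0.6 w -0.0002 0.0 tilt [ 0.001  0.004 -1.   ]
row [-6.63 -3.16 -0.01] 8.8 psi 82.8
row [-1.79 -3.04 -0.01] 8.8 psi 82.8
```

B is now packed: the orange terminals are 26.6 mm apart and level along the rail. Next is C.

>>> drive_tool:
  series: [-0.5,-1,0,2,-1,-2,0,4,-1.79,-3.04,0,8.8,-3,-3.05,0,8.8,-4.3,-3.1,0,8.8,-5.6,-3.14,0,8.8,-6.72,-3.16,0,8.8,-6.72,-3.16,0,8.8,-6.72,-3.16,0,8.8,-6.72,-3.16,1,8.8,-6.72,-3.16,2,8.8,-6.72,-3.16,3,8.8,-6.72,-3.16,3.6,8.8,-6.72,-3.16,3.6,8.8,-6.72,-3.16,3.6,8.8]
  grip: -1

```text
time: 19.67
position: [0.5138, -0.1461, 0.0395]
tcp_rot: [-0.001, 0.798, 0.603, -0.0]
ft_force: [0.9, -0.5, 0.6]
width: 0.0851
gripper_force: 0.0
```

>>> drive_tool:
  series: [0,0,0,0,0,0,0,0,0,0,0,0,0,0,0,0,0,0,0,0]
  grip: 0.2
  grip_force: 25

```text
time: 20.08
position: [0.5147, -0.1469, 0.0413]
tcp_rot: [0.001, 0.798, 0.602, 0.001]
ft_force: [-1.1, 2.9, 9.1]
width: 0.0691
gripper_force: 28.3
```

```bash
python3 - <<'E'
from h import *
st();go(wd((-.14,-.27)),.042,82.99);go(wd((-.14,-.13)),.042,82.99);go(wd((-.05,-.09)),.042,82.99)
E
```

```text
t 20.08 fix xy [-0.1292 -0.2871] z 0.0413 yawerr deg -8.9 F fix [[-1.4  2.7]] 9.1 w 0.0691 28.2880836725235 tilt [ 0.001  0.002 -1.   ]
row [ 0.51 -0.44 -0.02] -8.9 psi 74.1
row [ 5.12 -1.16 -0.02] -8.9 psi 74.1
row [ 6.9   1.59 -0.02] -8.9 psi 74.1
```

>>> drive_tool:
  series: [0.25,-0.2,-0.03,-3,0.51,-0.44,-0.03,-6,1.0,-0.52,-0.03,-8.9,1.5,-0.6,-0.03,-8.9,2,-0.67,-0.03,-8.9,2.5,-0.75,-0.03,-8.9,3,-0.83,-0.03,-8.9,3.5,-0.9,-0.03,-8.9,4,-1,-0.03,-8.9,4.5,-1.07,-0.03,-8.9,5.12,-1.16,-0.03,-8.9,5.7,-1.25,-0.03,-8.9,6.27,-1.34,-0.03,-8.9,6.35,-0.9,-0.03,-8.9,6.45,-0.4,-0.03,-8.9,6.58,0.1,-0.03,-8.9,6.7,0.6,-0.03,-8.9,6.8,1.1,-0.03,-8.9,6.9,1.59,-0.03,-8.9,6.9,1.59,-0.03,-8.9]

```text
time: 21.75
position: [0.6186, 0.0388, 0.0415]
tcp_rot: [0.001, 0.749, 0.663, 0.001]
ft_force: [0.2, -0.2, -2.0]
width: 0.0694
gripper_force: 29.3
```

```bash
python3 -c "
from h import *
st();go(wd((-.030,-.085)),.042,82.99)"
```

```text
t 21.75 fix xy [-0.0488 -0.09  ] z 0.0415 yawerr deg 0.05 F fix [[ 0.3 -0.1]] -2.0 w 0.0694 29.270075261592865 tilt [ 0.001  0.002 -1.   ]
row [ 0.17  0.63 -0.02] 0.0 psi 83.0
```

>>> drive_tool:
  series: [0.1,0,0,0,0.2,0,0,0,0.3,0,0,0,0.4,0,0,0,0.5,0,0,0,0.5,0.1,0,0,0.5,0.2,0,0,0.5,0.3,0,0,0.5,0.4,0,0,0.5,0.48,0,0,0.5,0.54,0,0,0.5,0.54,0,0]

```text
time: 22.75
position: [0.6339, 0.0528, 0.0412]
tcp_rot: [-0.001, 0.749, 0.663, -0.0]
ft_force: [-4.2, -0.3, 7.2]
width: 0.0693
gripper_force: 30.5
```

```bash
python3 -c "
from h import *
st()"
```

```text
t 22.75 fix xy [-0.0353 -0.0743] z 0.0412 yawerr deg 0.06 F fix [[-4.1 -0.8]] 7.2 w 0.0693 30.506705045700073 tilt [ 0.001 -0.001 -1.   ]
```

>>> drive_tool:
  series: [0,0.05,0,0,0,0.1,0,0,0,0.14,0,0,0,0.14,0,0]

```text
time: 23.08
position: [0.6343, 0.0523, 0.0409]
tcp_rot: [-0.003, 0.749, 0.663, -0.004]
ft_force: [-31.3, 0.1, 25.5]
width: 0.0691
gripper_force: 32.4
```

```bash
python3 -c "
from h import *
st()"
```

```text
t 23.08 fix xy [-0.0349 -0.0747] z 0.0409 yawerr deg 0.08 F fix [[-31.1  -3.7]] 25.5 w 0.0691 32.43261247873306 tilt [-0.001 -0.01  -1.   ]
```

Rail contact. I'll unload, release, rise, close the fingers and come down behind C.

>>> drive_tool:
  series: [0,-0.11,0,0,0,-0.11,0,0]

```text
time: 23.25
position: [0.634, 0.0525, 0.0411]
tcp_rot: [-0.001, 0.749, 0.663, -0.001]
ft_force: [-8.2, -0.2, 7.2]
width: 0.0695
gripper_force: 30.1
```

>>> drive_tool:
  series: [0,0,0,0,0,0,0,0,0,0,0,0,0,0,0,0]
  grip: -1

```text
time: 23.58
position: [0.6355, 0.0518, 0.0408]
tcp_rot: [-0.0, 0.749, 0.663, 0.0]
ft_force: [-1.0, -0.7, 0.4]
width: 0.0852
gripper_force: 0.0
```

>>> drive_tool:
  series: [0,0,-1,0,0,0,-1.8,0,0,0,-1.8,0]

```text
time: 23.83
position: [0.6373, 0.0519, 0.099]
tcp_rot: [0.002, 0.749, 0.662, 0.002]
ft_force: [0.9, 0.2, 1.1]
width: 0.0851
gripper_force: 0.0
```

```bash
python3 -c "
from org import *
st();go(wd((-.035,-.107)),.031,82.99)"
```

```text
top 165 [249.2 212.7] [-0.0582  0.0848]
side 29 [270.5 246.2] [-0.0121 -0.0749]
side 32 [262.7 256.2] [-0.0133 -0.0393]
side 34 [256.1 263.8] [-0.0129 -0.0127]
side 180 [246.7 315.7] [-0.0749  0.1146]
t 23.93 fix xy [-0.0332 -0.0752] z 0.0955 yawerr deg -0.01 F fix [[ 0.5 -0.5]] -0.8 w 0.0855 0.0 tilt [ 0.     0.001 -1.   ]
row [-1.06 -0.06  2.15] -0.0 psi 83.0
```

>>> drive_tool:
  series: [-0.5,-0.05,0,0,-1.08,-0.05,0,0,-1.08,-0.05,0,0,-1.08,-0.05,0,0,-1.08,-0.05,0,0,-1.08,-0.05,0.7,0,-1.08,-0.05,1.4,0,-1.08,-0.05,2.1,0,-1.08,-0.05,2.15,0,-1.08,-0.05,2.15,0]
  grip: 1

```text
time: 24.77
position: [0.6295, 0.0203, 0.0296]
tcp_rot: [-0.001, 0.749, 0.663, -0.001]
ft_force: [-0.1, 0.5, 0.1]
width: -0.0
gripper_force: 0.0
```

>>> drive_tool:
  series: [0.1,0,0,0,0.2,0,0,0,0.3,0,0,0,0.38,0,0,0,0.44,0,0,0,0.5,0,0,0,0.5,0,0,0]

```text
time: 25.35
position: [0.632, 0.0349, 0.0305]
tcp_rot: [-0.0, 0.749, 0.663, 0.0]
ft_force: [-0.2, 0.3, 0.3]
width: 0.0
gripper_force: 0.0
```

>>> drive_tool:
  series: [0.05,0,0,0,0.1,0,0,0,0.1,0,0,0]

```text
time: 25.6
position: [0.6321, 0.0365, 0.0303]
tcp_rot: [0.0, 0.749, 0.662, -0.001]
ft_force: [-1.8, -6.9, 3.7]
width: -0.0002
gripper_force: 3.2
```

```bash
python3 -c "
from h import *
st()"
```

```text
t 25.6 fix xy [-0.0351 -0.0906] z 0.0303 yawerr deg -0.04 F fix [[-0.9 -7. ]] 3.7 w -0.0002 3.2306330278515816 tilt [-0.002 -0.    -1.   ]
```

Stopped at −0.0906, exactly 27 mm behind the stop for B. One firmer push, then I'll back off and check.

>>> drive_tool:
  series: [0.05,0,0,0,0.1,0,0,0,0.1,0,0,0,-0.1,0,0,0,-0.5,0,0,0,-0.5,0,-1.2,0,-0.5,0,-2.4,0,-0.5,0,-3.6,0,-0.5,0,-4.8,0,-0.5,0,-6.0,0,-0.5,0,-6.0,0]

```text
time: 26.52
position: [0.6324, 0.0224, 0.217]
tcp_rot: [0.002, 0.749, 0.662, 0.004]
ft_force: [0.9, 0.3, 0.2]
width: -0.0001
gripper_force: 0.0
```

```bash
python3 - <<'E'
from org import *
st();go(wd((-.035,-.311)),.21,82.99)
c=r.camera('side');cv2.imwrite('pics/d1.png',cv2.resize(c['color'][160:310,230:400],None,fx=4,fy=4,interpolation=cv2.INTER_CUBIC)[:,:,::-1])
E
```

```text
top 37 [293.2 197.9] [-0.0112 -0.0142]
top 35 [304.5 199.3] [-0.0116 -0.0413]
top 165 [249.2 212.7] [-0.0582  0.0848]
side 32 [269.1 248.8] [-0.0135 -0.0663]
side 32 [262.7 256.2] [-0.0133 -0.0393]
side 33 [256.  263.8] [-0.0127 -0.0125]
side 180 [246.7 315.6] [-0.0748  0.1146]
t 26.62 fix xy [-0.0348 -0.105 ] z 0.2113 yawerr deg -0.02 F fix [[-0.1  0.3]] -0.9 w 0.0002 0.0 tilt [ 0.001  0.002 -1.   ]
row [-6.87 -0.01  0.04] -0.0 psi 83.0
```

View pics/d1.png

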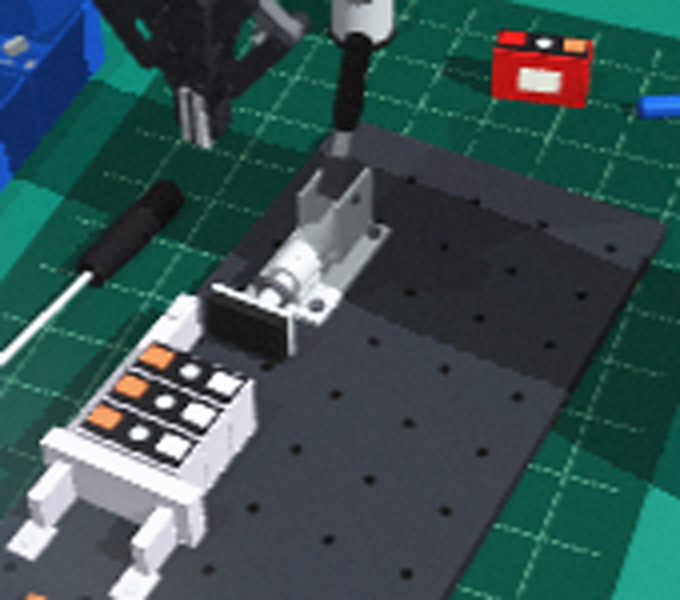

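The three cells stand tight and square (terminal spacing 26.8 and 27.0 mm) and the lever is upright at (352,80). Next I'll swing the lever.

>>> drive_tool:
  series: [-1.3,0,0,0,-2.6,0,0,0,-3.9,0,0,0,-5.2,0,0,0,-6.4,0,0,0,-6.87,0,0,0,-6.87,0,0,0,-6.87,0,0.5,0,-6.87,0,1.5,0,-6.87,0,2.5,0,-6.87,0,2.85,0,-6.87,0,2.85,0,-6.87,0,2.85,0]

```text
time: 27.75
position: [0.6055, -0.1814, 0.1252]
tcp_rot: [-0.0, 0.749, 0.663, 0.0]
ft_force: [0.1, 0.3, 1.3]
width: 0.0
gripper_force: 0.0
```

```bash
python3 -c "
from h import *
st()"
```

```text
t 27.75 fix xy [-0.0349 -0.3102] z 0.1252 yawerr deg 0.02 F fix [[0.1 0.4]] 1.3 w 0.0 0.0 tilt [ 0. -0. -1.]
```

>>> drive_tool:
  series: [0.25,0,0,0,0.5,0,0,0,0.75,0,0,0,1.0,0,0,0,1.25,0,0,0,1.52,0,0,0,1.8,0,-0.1,0,2.05,0,-0.18,0,2.33,0,-0.23,0,2.33,0,-0.23,0]

```text
time: 28.58
position: [0.6142, -0.1104, 0.1323]
tcp_rot: [-0.0, 0.748, 0.663, 0.0]
ft_force: [-0.1, -0.3, 0.8]
width: -0.0001
gripper_force: 0.4
```

```bash
python3 -c "
from h import *
st()"
```

```text
t 28.58 fix xy [-0.035  -0.2386] z 0.1323 yawerr deg 0.1 F fix [[-0.1 -0.3]] 0.8 w -0.0001 0.372255714610219 tilt [ 0.001  0.    -1.   ]
```

>>> drive_tool:
  series: [0.25,0,0.01,0,0.5,0,0.03,0,0.75,0,0.06,0,0.94,0,0.1,0,1.2,0,0.2,0,1.4,0,0.3,0,1.62,0,0.43,0,1.8,0,0.57,0,2.0,0,0.75,0,2.22,0,0.97,0,2.33,0,1.15,0,2.44,0,1.3,0,2.44,0,1.3,0]

```text
time: 29.67
position: [0.6225, -0.039, 0.0917]
tcp_rot: [-0.001, 0.749, 0.663, -0.0]
ft_force: [0.2, -0.3, 0.7]
width: 0.0001
gripper_force: 0.2
```

```bash
python3 -c "
from h import *
st()"
```

```text
t 29.67 fix xy [-0.0354 -0.1668] z 0.0917 yawerr deg 0.03 F fix [[ 0.2 -0.2]] 0.7 w 0.0001 0.16279311385005713 tilt [ 0.001 -0.001 -1.   ]
```

>>> drive_tool:
  series: [0,0,0.06,0,0,0,0.12,0,0,0,0.18,0,0,0,0.18,0]

```text
time: 30.0
position: [0.6232, -0.0392, 0.0893]
tcp_rot: [0.0, 0.749, 0.662, 0.001]
ft_force: [-10.5, 3.0, 33.7]
width: -0.0002
gripper_force: 16.6
```

```bash
python3 - <<'E'
from org import *
st()
c=r.camera('side');cv2.imwrite('pics/e1.png',cv2.resize(c['color'][160:310,230:400],None,fx=4,fy=4,interpolation=cv2.INTER_CUBIC)[:,:,::-1])
E
```

```text
top 37 [293.2 197.9] [-0.0112 -0.0142]
top 35 [304.5 199.3] [-0.0116 -0.0413]
top 36 [315.9 201.1] [-0.0127 -0.0686]
top 165 [249.3 212.7] [-0.0581  0.0848]
side 32 [269.1 248.8] [-0.0135 -0.0663]
side 32 [262.7 256.2] [-0.0133 -0.0393]
side 33 [256.  263.8] [-0.0127 -0.0125]
side 180 [246.7 315.6] [-0.0748  0.1146]
t 30.1 fix xy [-0.0347 -0.1669] z 0.0894 yawerr deg -0.01 F fix [[-9.7  0.7]] 33.6 w 0.0004 16.237603425979614 tilt [ 0.001  0.002 -1.   ]
```

View pics/e1.png

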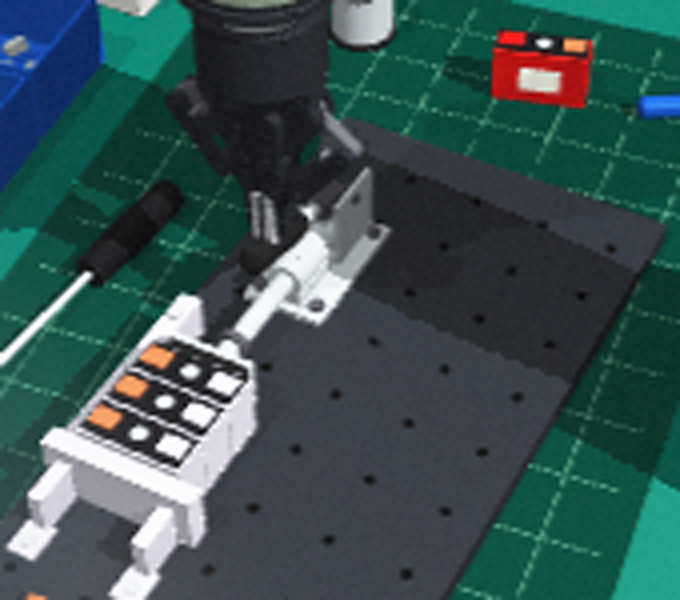

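The lever is down at (262,252) on its stop under 34 N, the pad is against the stack, and the cells haven't moved. I'll retreat and hand in.

>>> drive_tool:
  series: [0,0,-0.3,0,0,0,-1.2,0,0,0,-2.4,0,0,0,-3.6,0,0,0,-4.5,0,0,0,-4.5,0,0,0,-4.5,0]

```text
time: 30.73
position: [0.6231, -0.0399, 0.2236]
tcp_rot: [0.001, 0.749, 0.662, 0.001]
ft_force: [0.6, -0.1, -0.8]
width: 0.0003
gripper_force: 0.0
```

```bash
python3 - <<'E'
from org import *
st()
# lever tip check: dark blob near predicted tip at 1.70 vs 1.60 rad
c=r.camera('top')
for a in(1.5,1.6,1.7):
    f=a-np.radians(20);P=np.r_[wd((-.035,-.245+.11*np.sin(f))),.063+.11*np.cos(f)]
    print(a,cv2.projectPoints(P[None],np.array(c['rvec']),np.array(c['tvec']),K(c),np.array(c['dist']))[0].round(1).ravel())
s=r.camera('side')
for a in(1.5,1.6,1.7):
    f=a-np.radians(20);P=np.r_[wd((-.035,-.245+.11*np.sin(f))),.063+.11*np.cos(f)]
    print(a,cv2.projectPoints(P[None],np.array(s['rvec']),np.array(s['tvec']),K(s),np.array(s['dist']))[0].round(1).ravel())
cv2.imwrite('pics/f1.png',cv2.resize(s['color'][200:250,275:325],None,fx=10,fy=10,interpolation=cv2.INTER_CUBIC)[:,:,::-1])
E
```

```text
top 37 [293.2 197.9] [-0.0112 -0.0142]
top 35 [304.5 199.3] [-0.0116 -0.0413]
top 36 [315.9 201.1] [-0.0127 -0.0686]
top 164 [249.2 212.8] [-0.0583  0.0848]
side 32 [269.1 248.8] [-0.0135 -0.0663]
side 32 [262.7 256.2] [-0.0133 -0.0393]
side 33 [256.  263.8] [-0.0127 -0.0125]
side 181 [246.7 315.7] [-0.0749  0.1147]
t 30.83 fix xy [-0.0354 -0.1677] z 0.2216 yawerr deg -0.01 F fix [[1.  0.3]] -1.0 w 0.0001 0.0 tilt [ 0.    -0.001 -1.   ]
1.5 [347.5 210.4]
1.6 [345.7 211. ]
1.7 [344.2 211.7]
1.5 [292.7 218.1]
1.6 [292.1 222.2]
1.7 [291.7 226.1]
```

```bash
python3 - <<'E'
import cv2,numpy as np
a=cv2.cvtColor(cv2.imread('pics/f1.png'),cv2.COLOR_BGR2GRAY)[5::10,5::10]
for y in range(10,38): print(200+y,' '.join(f'{v:3d}' for v in a[y,5:40]))
E
```

```text
210  39  53  49  89  54  64  47  44  44  43  42  43  39  42  44  39  44  37  41  41  41  44  42  43  96 103  74 107  94  70  66  69  52  81 111
211  40  43  84  50  42  50  47  87  64  45  42  41  43  42  43  46  36  42  41  45  42  42  44  45  78 104 141 244 249 155  59  52  46 131 183
212  44  62  46  43  45  43  42  39  41  62  51  87  62  43  44  43  44  43  43  40  42  41  42  44  76 191 245 247 243 166  67  81  52 100 110
213  43  63  45  43  36  42  41  44  42  42  39  42  44  63  57  64  45  46  42  43  43  38  40  39  41  87 205 242 230 175  90  66  52  98 107
214  84  50  40  44  43  43  43  42  44  42  42  45  41  43  37  43  42  44  43  42  34  37  42  44  42  42  43 212 160  80  69 106  89 114 112
215  46  43  41  42  43  43  41  45  44  44  43  39  38  38  45  44  42  44  36  32  36  41  40  44  46  40  45 105 115 107 104 102 129 138 117
216  70  47  43  41  43  42  44  45  43  39  46  40  37  45  43  43  43  37  35  35  40  42  43  44  39  43  41 172 171 166 141 138 161 141 117
217  63  63  62  46  44  44  42  42  45  44  41  43  41  43  44  43  37  36  36  43  43  44 
[... 2231 characters left out ...]
  65  65  62  67  55  35  35 161 189 188 179 215 244 245 245 243 238 200 142 129 163 230 215 227 239 241 246 247 248 249 250
234  80  66  64  66  67  63  65  63  47  44  47 139 125 139 192 241 249 249 245 240 221 140 124 120 159 205 220 235 201 195 225 247 249 248 227
235 139  61  66  67  67  63  65  63  51  44  46  39  63 161 235 248 249 248 244 231 205 196 152 137 149 212 234 154 111 111 116 246 248 231 150
236 114  67  67  67  65  63  65  49  44  43  44  48 106 230 248 249 249 245 233 192 235 240 244 234 191 218 178 117 112 114 104 199 239 216 105
237 132  73  65  64  62  47  41  44  45  44  47  97 222 246 249 249 247 235 188 131 122 185 238 244 244 243 240 150  74  79 131 250 196  85  60
```

```bash
python3 - <<'E'
import cv2
e=cv2.cvtColor(cv2.imread('pics/e1.png'),cv2.COLOR_BGR2GRAY)[2::4,2::4]  # origin (230,160)
f=cv2.cvtColor(cv2.imread('pics/f1.png'),cv2.COLOR_BGR2GRAY)[5::10,5::10] # origin (275,200)
for y in(224,226,228,230,232): print(y,e[y-160,284-230:306-230],f[y-200,284-275:306-275])
E
```

```text
224 [ 48  84  51  44  43  36  24  31  36  37  35  41  42  36  46 122 217 236
 241 239 206 243] [ 50  85  55  42  42  51  28  30  34  37  39  41  39  37  39 104 204 234
 243 243 204 243]
226 [ 41  41  43  42  47  62  29  27  31  30  34  34  43 103 191 200 218 236
 245 246 246 243] [ 40  43  43  47  46  60  35  28  26  30  34  37  38  90 184 209 225 240
 244 246 246 244]
228 [ 46  65  69  64  58  46  43  39  27  28  35 108 169 140 139 182 218 178
 138 200 240 237] [ 44  61  63  64  61  46  44  37  27  25  27  98 169 147 134 176 213 180
 138 202 239 238]
230 [ 63  66  63  63  50  44  47  44  54  71  73  70  80 181 228 242 244 245
 235 157 145 215] [ 67  63  64  62  49  45  47  47  46  65  70  72  75 172 222 242 243 245
 240 165 146 214]
232 [ 65  64  66  61  36  20  25 125 188 163 101 118 231 241 244 244 242 227
 179 133 140 210] [ 62  66  65  64  35  23  22 108 184 162 101 103 221 239 243 244 243 232
 187 141 132 206]
```

The lever hasn't moved since it was pressed against its stop, so I'm handing in.

```bash
python3 -c "
from station import r
print(r.sign_off())"
```

```text
the job is handed in; nothing more can be done
None
```

I handed the job in at about 31 s, with the three cells packed tight and square in the corner and the lever pressed to its stop with the pad on the stack; the hand-in gave no verdict.

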